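Index the lathe-tool turret and unscrew the blue drive centre

ROBOT

A 6-joint arm with a two-finger parallel gripper is mounted at the origin on the work surface. World frame = base frame: x ahead of the robot, y to its left, z up, the work surface at z = 0. Lengths are in mm, angles in rad, forces in N, time in s.
With the tool pointing down it reaches from about 275 to 1000 mm from the base axis. Payload 8.4 kg.
Tool frame: the origin (TCP) lies at the very end of the fingers, on their centre line; the grasp point (between the pads) lies 19 mm behind it; z points along the fingers, y is the direction in which the jaws open and shut (so a half turn about z gives the same grasp; the last joint's range is limited). The gripper opens to 85 mm and grips with 20 to 120 N. Pads are 22 mm wide; open, the fingers measure 114 mm over their backs; the gripper's body (76 mm by 85 mm) begins 54 mm behind the grasp point. The pads swing forward as they close: fully open they stand 13 mm farther back than shut.
Start: joints at [1.149, 0.353, 1.633, -0, 1.155, -0.002], TCP at [254.735, 570.735, 231.281] pointing down, gripper open.
Joint ranges: [-2.63, 2.63], [-0.92, 2.1], [0.06, 2.66], [-1.3, 4.44], [0, 2.69], [-3.02, 3.02]. Speed limits (rad/s): [2.22, 2.22, 2.79, 3.14, 3.14, 3.14].

INTERFACE

Orientations are given as [roll, pitch, yaw] about the fixed x, y, z axes, in that order (R = Rz(yaw) Ry(pitch) Rx(roll)).
In Python, from rig import r, vision gives the robot as it stands.
- The arm moves only by the tool move_arm, never from a script. Its argument "series" is text: rows parted by semicolons, each of 7 numbers parted by spaces: the closure, from -1 (fully open) to 1 (shut), then the shift along the tool's x, y, z in units of 40 mm (1.0 is 40 mm), then the turn, a rotation vector about the tool's x, y, z in degrees. In form: grip tx ty tz ax ay az; .... A call has 1 to 20 rows; each row shifts and turns the pose as measured when the row begins, along the tool's axes as they then stand; what a row does not reach is not made up. A row lasts 1/8 s, in which the tool goes at most 62.5 mm and 10.7 degrees, less where a joint would pass 70% of its speed; a pose out of reach is approached as far as the arm can. A call is refused whole if a number of a shift passes 1 or a number of a turn 10.7, either way. A call with a gripper value outside its range is refused whole. The fingers move at their own pace and stop on an object; "grip_force" is the grip in N (left out, the last holds). Time passes only in rows, so rows that do not move let the fingers close. It gives the time, the measured TCP pose, the force and the opening at its end, in the units of the state.
- r.sense(): the state, without advancing time (a new reading comes with each control period).
- vision.grab_frame(name): name is "scene" or "top"; returns the picture (384x512x3 uint8, red, green, blue); there is no depth.
- vision.camera_params(name): a dict with "fx", "fy", "cx", "cy" (pixels), "position" and "rotation" of the camera in the world. Camera axes: x right, y up, looking along -z (the intrinsics and any distortion apply to the point x, -y, -z); pixel columns grow to the right and rows downward; lengths in mm; the calibration is good to about 2 mm. A picture is of the moment at which its call begins. camera_params takes no time and is no camera call.
- r.sign_off(): hands the job in, once; it reports no verdict.
The state is a dict: "clock": time; "qpos": joint angles; "qvel": joint speeds; "joint_efforts": joint torques, N m; "eef_pos": TCP position; "tcp_rot": TCP orientation; "contact_force": force on the tool from outside, world axes, zero at the start; "wrist_torque": the same for the moment, N m; "opening": opening from 0.0 (shut) to 1.0 (fully open).
Only numpy, scipy, OpenCV 4.12 (cv2) and the standard library are available. Lean on these libraries where they do the work, as an engineer would, in place of code of your own. Each camera call takes 0.05 s, during which the arm holds its last target. There are 200 camera calls.

TASK

Turn the turret by the red handle until the blue holder stands at the yellow pointer on the foot. There, unscrew the blue holder (a quarter turn anticlockwise seen from above), draw it straight up out of its socket, and set it down gently, without dropping it, inside the wooden tray.

Things in the scene. Friction and masses are not known exactly. Their poses are not given: they have to be found in the camera images.
- turret_grip (a point): Middle of the red handle bar (48 mm along this x, 14 along y, 32 tall) on the turret's vertical axis, 76 mm above the table. Frame turns with the turret: an aluminium disc, 232 mm across, on a blue foot; turns either way against 0.06 N m, stays where left. Four holders stand on it 85 mm from the axis, 45 degrees apart; tops 100 mm above the table. The bar stands on a 12 mm column.
- front_mark (a point): Fixed point 85 mm from the turret's axis, straight inward of the yellow pointer on the blue foot's edge (robot's side), 68 mm above the table: where a holder standing at the pointer has its centre.
- blue_center (a point): Blue holder: upright round body, 34 mm diameter, dark ring, steel cone on top; its body reaches 18 mm above this point on its axis, the cone 16 more. Socket top 24 mm, lowest face 37 mm below this point. Others: green, brass, orange, 31 mm gaps. About 0.2 kg. A 34 mm lug locks it: 90 degrees (within 10) anticlockwise from above frees it, a stop lies just beyond; 15 mm of lift clears the socket.
- tray_in (a point): Centre of the inner floor (8 mm above the table) of the open wooden tray, fixed, 170 x 170 mm outside along this frame's x and y, walls 8 mm thick and 40 mm high from the table.
Things that resemble listed ones, but are neither listed nor needed, are in the scene too. What is shaped like the part that bears tray_in but purple is not meant.

How it is judged (in metres and radians):
On the way, in this order (a step that is already met when the one before it is completed fails the run):
1. the turret has been turned so that the blue holder, still in its socket, stands at the pointer (within 15 mm) and is at rest (horizontal distance between blue_center and front_mark below 0.015 m and z of blue_center in the frame of turret_grip below 0.002 m and linear speed of holder_blue below 0.02 m/s), for 0.2 s.
2. the blue holder is unscrewed and drawn up out of its socket there (over 20 mm up, within 25 mm of the pointer's place) (horizontal distance between blue_center and front_mark below 0.025 m and z of blue_center in the frame of front_mark above 0.02 m).
3. the blue holder is lowered into the tray in the grip (its centre less than 75 mm above the tray's floor) (x of blue_center in the frame of tray_in between -0.07 and 0.07 m and y of blue_center in the frame of tray_in between -0.07 and 0.07 m and z of blue_center in the frame of tray_in below 0.075 m and contact force between holder_blue and the fingers above 0.5 N).
At the end, for the whole second after the job is handed in: The blue holder rests inside the tray, its centre within 70 mm of the tray's middle along each side and less than 50 mm above its floor, released and still (x of blue_center in the frame of tray_in between -0.07 and 0.07 m and y of blue_center in the frame of tray_in between -0.07 and 0.07 m and z of blue_center in the frame of tray_in below 0.05 m and linear speed of holder_blue below 0.02 m/s); the robot touches nothing.
It also fails if it takes over 58 s, if anything falls off the work surface, if the arm or the gripper's body presses on something with over 40 N, if the wrist force passes 120 N, or if a joint passes its speed limit or range.

## Working session

There is one attempt and no reset: what is moved stays moved. The work goes in short steps, Python scripts to look and compute and a tool call to move; the robot and the scene stay as the last step left them, time stands still between calls to the robot, and variables do not carry over. Pictures are saved under pics/ and viewed, about 8 in all and at most 12, crops included, and the job is handed in when it is done.

Besides the shell and the picture viewer there is one more tool, called after "Call:" as name(argument=value, ...) on one line, values as JSON. move_arm: Moves the arm, as the interface text tells. Its arguments: {"type":"object","properties":{"series":{"type":"string"},"grip_force":{"type":"number"}},"required":["series"]}

```bash
mkdir -p pics; ls; python3 - <<'E'
from rig import r, vision
import cv2
print(r.sense())
for n in ("scene","top"):
    print(n,vision.camera_params(n))
    cv2.imwrite(f"pics/{n}0.png",vision.grab_frame(n)[:,:,::-1])
E
```

```text
pics
{'clock': 0.0, 'qpos': array([ 1.14859942e+00,  3.53667812e-01,  1.63416700e+00,  3.06746304e-05,
        1.15519450e+00, -2.37363165e-03]), 'qvel': array([-0.00092141, -0.00091113,  0.00120971,  0.00078434, -0.00051935,
       -0.00162318]), 'joint_efforts': array([-2.14212392e-03, -6.05252767e+01, -3.42063081e+01, -2.83695035e-04,
        9.31151386e-03, -1.31033352e-05]), 'eef_pos': array([254.52270554, 570.28459993, 230.53533829]), 'tcp_rot': array([-3.14015607e+00, -3.14556006e-05,  2.72175695e+00]), 'contact_force': array([ 0.03726688, -0.06801937,  0.62697968]), 'wrist_torque': array([-0.05656167,  0.01759948, -0.00642318]), 'opening': 0.9975201399367876}
scene {'fx': 404.34412261038517, 'fy': 404.34412261038517, 'cx': 254.14199726571675, 'cy': 188.67125160659563, 'position': array([ 892.29383946, -356.40362599,  621.67847258]), 'rotation': array([0.89038081, 0.00795168, 0.80719614])}
top {'fx': 388.0390211795437, 'fy': 388.0390211795437, 'cx': 260.34704474639807, 'cy': 192.37337235525294, 'position': array([326.99869298,  97.93639089, 896.49977652]), 'rotation': array([ 0.12319633,  0.02418458, -1.56288544])}
```

View pics/scene0.png

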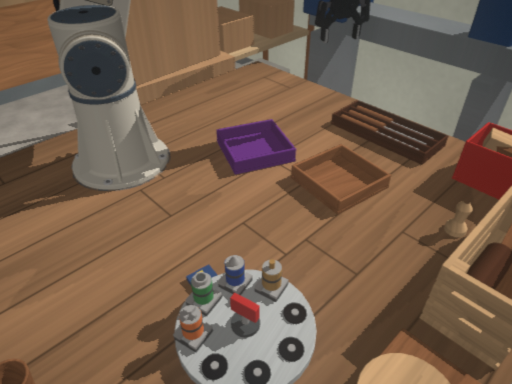

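View pics/top0.png

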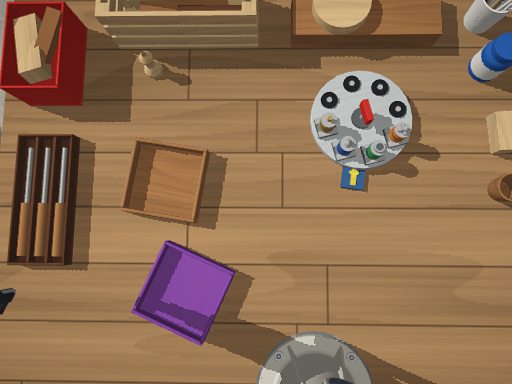

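```bash
cat > h.py <<'E'
import numpy as np, cv2
from scipy.spatial.transform import Rotation as R
from rig import r, vision
def cam(n):
    p=vision.camera_params(n); return p,R.from_euler('xyz',p['rotation']).as_matrix()
def unproj(n,u,v,z):
    p,M=cam(n); d=M@np.array([(u-p['cx'])/p['fx'],-(v-p['cy'])/p['fy'],-1.])
    return p['position']+d*(z-p['position'][2])/d[2]
def proj(n,X):
    p,M=cam(n); c=M.T@(np.asarray(X,float)-p['position'])
    return np.array([p['cx']+p['fx']*c[0]/-c[2], p['cy']-p['fy']*c[1]/-c[2]])
E
python3 - <<'E'
from h import *
print(proj('top',[0,0,0]),proj('scene',[0,0,0]))
im=cv2.imread('pics/top0.png')
a=cv2.resize(im[65:195,300:420],None,fx=4.6,fy=4.6,interpolation=cv2.INTER_CUBIC)
cv2.imwrite('pics/c1.png',a)
s=cv2.imread('pics/scene0.png')
cv2.imwrite('pics/c2.png',cv2.resize(s[240:384,165:325],None,fx=4,fy=4,interpolation=cv2.INTER_CUBIC))
E
```

```text
[313.95535319 391.74924779] [122.03807097 160.69470945]
```

View pics/c1.png

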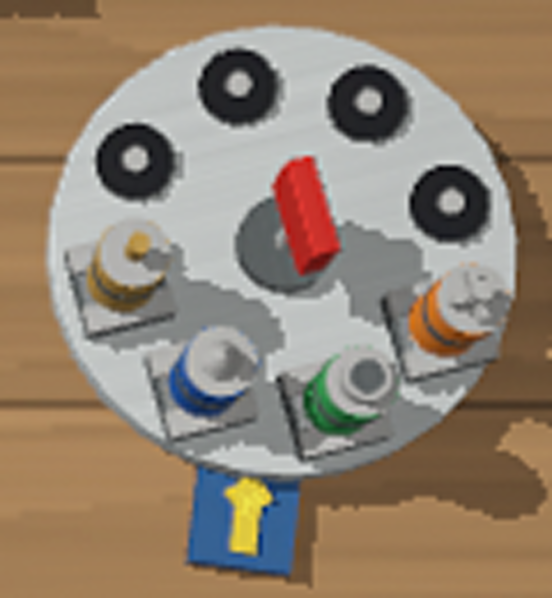

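View pics/c2.png

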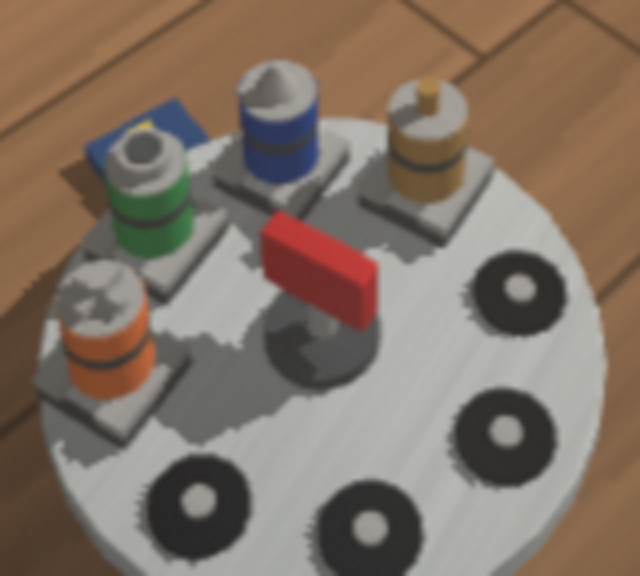

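```bash
python3 - <<'E'
from h import *
from scipy.optimize import least_squares
T=[(450,203),(368,103),(238,87),(135,161)]; S=[(199,505),(370,533),(506,433),(520,288)]
T=np.array(T)/4.6+[300,65]; S=np.array(S)/4+[165,240]
def f(p,full=False):
    x,y,th,z=p; e=[]
    for k in range(4):
        a=th+(k+3)*np.pi/4
        X=[x+85*np.cos(a),y+85*np.sin(a),z]
        e+=list(proj('top',X)-T[k])+list(proj('scene',X)-S[k])
    return np.array(e)
c=unproj('top',361.5,119.8,35)
s=least_squares(f,[c[0],c[1],3.0,35]); print(c,s.x,np.abs(s.fun).max())
x,y,th,z=s.x
print('blue tip pred', proj('top',[x+85*np.cos(th),y+85*np.sin(th),102]),'obs',np.array([235,352])/4.6+[300,65], proj('scene',[x+85*np.cos(th),y+85*np.sin(th),102]),'obs',np.array([277,68])/4+[165,240])
print('bar ctr top pred',proj('top',[x,y,92]),'scene',proj('scene',[x,y,92]))
for zz in (2,10,20,30):
  for uv in [(242,570),(243,553),(247,480),(188,563),(295,577)]:
    q=unproj('top',uv[0]/4.6+300,uv[1]/4.6+65,zz); print(zz,uv,q.round(1),'ang',np.arctan2(q[1]-y,q[0]-x).round(3),np.hypot(q[1]-y,q[0]-x).round(1))
# bar long axis: top face edge in crops at z=92
for n,uvs,k,o in [('top',[(275,190),(300,263),(300,160),(313,160),(335,235)],4.6,(300,65)),('scene',[(263,232),(363,283),(280,213),(377,263)],4,(165,240))]:
  print(n,[unproj(n,u/k+o[0],v/k+o[1],92)[:2].round(1) for u,v in uvs])
# tray: segmentation of corners by eye later: outer top corners z=40
for uv in [(138,140),(208,151),(195,222),(122,210)]:
  print('tray',unproj('top',*uv,40).round(1))
im=cv2.imread('pics/top0.png')
cv2.imwrite('pics/c3.png',cv2.resize(im[120:240,100:230],None,fx=5,fy=5,interpolation=cv2.INTER_CUBIC))
E
```

```text
[ 601.10052139 -109.35344256   35.        ] [ 606.42059084 -110.11575191    2.6128651    32.73250427] 0.5917246708818311
blue tip pred [349.50090104 141.52845083] obs [351.08695652 141.52173913] [233.20630352 256.69348294] obs [234.25 257.  ]
bar ctr top pred [368.06799377 109.13507036] scene [244.08847685 301.52081984]
2 (242, 570) [446.7 -92.9   2. ] ang 3.034 160.6
2 (243, 553) [455.4 -93.6   2. ] ang 3.033 152.0
2 (247, 480) [492.7 -96.4   2. ] ang 3.022 114.6
2 (188, 563) [450.2 -66.    2. ] ang 2.866 162.4
2 (295, 577) [ 443.3 -119.3    2. ] ang -3.085 163.4
10 (242, 570) [445.7 -91.2  10. ] ang 3.025 161.9
10 (243, 553) [454.2 -91.9  10. ] ang 3.022 153.3
10 (247, 480) [491.2 -94.7  10. ] ang 3.008 116.3
10 (188, 563) [449.1 -64.5  10. ] ang 2.859 163.8
10 (295, 577) [ 442.3 -117.4   10. ] ang -3.097 164.3
20 (242, 570) [444.3 -89.1  20. ] ang 3.013 163.5
20 (243, 553) [452.8 -89.7  20. ] ang 3.01 155.0
20 (247, 480) [489.3 -92.5  20. ] ang 2.992 118.4
20 (188, 563) [447.7 -62.7  20. ] ang 2.851 165.7
20 (295, 577) [ 441.  -114.9   20. ] ang -3.112 165.5
30 (242, 570) [443.  -86.9  30. ] ang 3.001 165.1
30 (243, 553) [451.3 -87.6  30. ] ang 2.997 156.7
30 (247, 480) [487.5 -90.3  30. ] ang 2.977 120.6
30 (188, 563) [446.3 -60.8  30. ] ang 2.843 167.5
30 (295, 577) [ 439.7 -112.5   30. ] ang -3.127 166.8
top [array([612.7, -92.7]), array([ 577.8, -103.4]), array([ 627.1, -104.6]), array([ 627.1, -110.6]), array([ 591.1, -119.8])]
scene [array([ 587.1, -120.7]), array([ 630.9, -108.6]), array([ 585.1, -110. ]), array([628.2, -98.6])]
tray [551.9 399.5  40. ]
tray [526.6 238.7  40. ]
tray [366.1 263.6  40. ]
tray [391.8 428.   40. ]
```

View pics/c3.png

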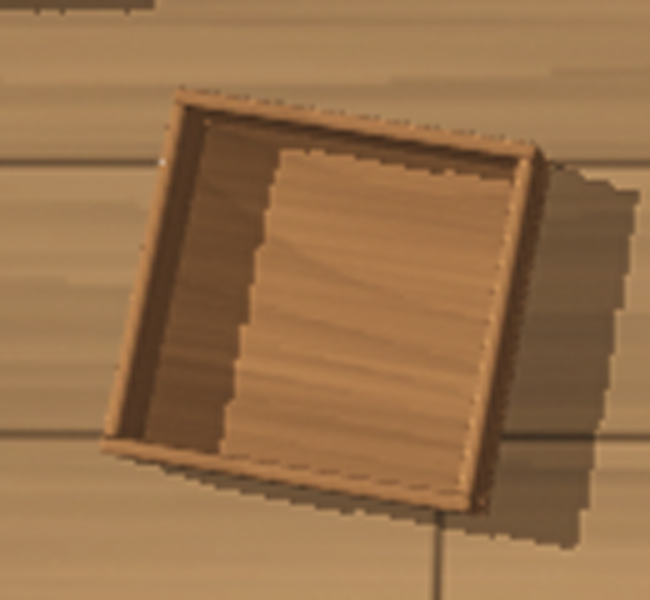

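Call:
move_arm(series="-0.2 -0.83 -0.664 0 0 0 0; -0.2 -0.83 -0.664 0 0 0 0; -0.2 -0.83 -0.664 0 0 0 0; -0.2 -0.83 -0.664 0 0 0 0; -0.2 -0.83 -0.664 0 0 0 0; -0.2 -0.83 -0.664 0 0 0 0; -0.2 -0.83 -0.664 0 0 0 0; -0.2 -0.83 -0.664 0 0 0 0; -0.2 -0.83 -0.664 0 0 0 0; -0.2 -0.83 -0.664 0 0 0 0; -0.2 -0.83 -0.664 0 0 0 0; -0.2 -0.83 -0.664 0 0 0 0; -0.2 -0.83 -0.664 0 0 0 0; -0.2 -0.83 -0.664 0 0 0 0; -0.2 -0.83 -0.664 0 0 0 0; -0.2 -0.83 -0.664 0 0 0 0; -0.2 -0.83 -0.664 0 0 0 0; 0 0 0 0 0 0 0", grip_force=30)

```text
clock: 2.35
eef_pos: [593.6, -93.7, 226.7]
tcp_rot: [-3.136, -0.004, 2.724]
contact_force: [0.1, -0.1, -0.7]
opening: 0.497
```

Call:
move_arm(series="0 0 0 0 0 0 10; 0 0 0 0 0 0 10; 0 0 0 0 0 0 10; 0 0 0 0 0 0 10; 0 0 0 0 0 0 10; 0 0 0 0 0 0 10; 0 0 0 0 0 0 10; 0 0 0 0 0 0 10; 0 0 0 0 0 0 10; 0 0 0 0 0 0 10; 0 0 0 0 0 0 10; 0 0 0 0 0 0 10; 0 0 0 0 0 0 10; 0 0 0 0 0 0 10; 0 0 0 0 0 0 0")

```text
clock: 4.22
eef_pos: [582.7, -79.6, 221.6]
tcp_rot: [-3.134, 0.021, 0.207]
contact_force: [0.1, -0.2, 0.1]
opening: 0.505
```

```bash
cat >> h.py <<'E'
def to(pos,yaw):
    s=r.sense(); M=R.from_euler('xyz',s['tcp_rot'])
    d=M.inv().apply(np.array(pos)-s['eef_pos'])/40
    w=(M.inv()*R.from_euler('xyz',[np.pi,0,yaw])).as_rotvec(degrees=True)
    print(s['clock'],s['eef_pos'].round(1),s['tcp_rot'].round(3),'shift',d.round(3),'turn',w.round(2),'F',s['contact_force'].round(1),'op',s['opening'].round(3))
E
python3 -c "
from h import *
to([606.5,-110,130],0.257); to([606.5,-110,60],0.257)"
```

```text
Traceback (most recent call last):
  File "h.py", line 16, in to
    print(s['clock'],s['eef_pos'].round(1),s['tcp_rot'].round(3),'shift',d.round(3),'turn',w.round(2),'F',s['contact_force'].round(1),'op',s['opening'].round(3))
                                                                                                                                           ^^^^^^^^^^^^^^^^^^
AttributeError: 'float' object has no attribute 'round'
```

```bash
sed -i "s/s\['opening'\].round(3)/round(s['opening'],3)/" h.py
python3 -c "
from h import *
to([606.5,-110,130],0.257)"
```

```text
4.225 [582.7 -79.6 221.6] [-3.134  0.021  0.207] shift [0.473 0.884 2.274] turn [-0.45  1.17 -2.88] F [ 0.1 -0.2  0.1] op 0.505
```

Go above at z≈130, then settle and check.

Call:
move_arm(series="0 0.16 0.3 0.5 -0.45 1.2 -2.9; 0 0.16 0.3 0.6 0 0 0; 0 0.16 0.3 0.6 0 0 0; 0 0 0 0.6 0 0 0; 0 0 0 0 0 0 0")

```text
clock: 4.85
eef_pos: [609.3, -107.6, 127.2]
tcp_rot: [-3.141, -0.001, 0.284]
contact_force: [-0.5, -0.2, 0.7]
opening: 0.499
```

```bash
python3 -c "
from h import *
to([606.5,-110,61],0.257)
a=vision.grab_frame('scene')[:,:,::-1]
cv2.imwrite('pics/s1.png',cv2.resize(a[130:384,140:360],None,fx=2.3,fy=2.3))"
```

```text
4.85 [ 609.3 -107.6  127.2] [-3.141e+00 -1.000e-03  2.840e-01] shift [-0.086  0.04   1.654] turn [-0.04 -0.05  1.55] F [-0.5 -0.2  0.7] op 0.499
```

View pics/s1.png

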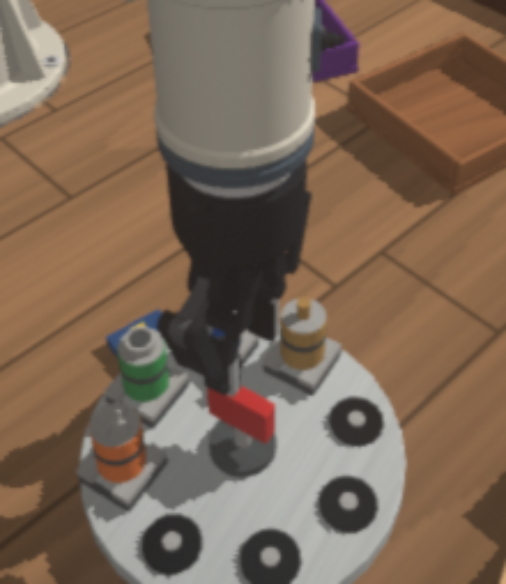

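Call:
move_arm(series="0 -0.086 0.04 0.4 0 0 1.5; 0 0 0 0.45 0 0 0; 0 0 0 0.4 0 0 0; 0 0 0 0.4 0 0 0; 0 0 0 0 0 0 0")

```text
clock: 5.52
eef_pos: [608.1, -110.0, 59.7]
tcp_rot: [3.141, -0.005, 0.259]
contact_force: [-0.3, 0.8, 0.0]
opening: 0.501
```

Call:
move_arm(series="1 0 0 0 0 0 0; 1 0 0 0 0 0 0; 1 0 0 0 0 0 0; 1 0 0 0 0 0 0; 1 0 0 0 0 0 0; 1 0 0 0 0 0 0; 1 0 0 0 0 0 0; 1 0 0 0 0 0 0")

```text
clock: 6.52
eef_pos: [608.1, -109.3, 60.0]
tcp_rot: [3.141, -0.005, 0.259]
contact_force: [0.8, 1.3, -4.9]
opening: 0.156
```

Call:
move_arm(series="1 0 0 0 0 0 -4; 1 0 0 0 0 0 -5; 1 0 0 0 0 0 -5; 1 0 0 0 0 0 -5; 1 0 0 0 0 0 -4; 1 0 0 0 0 0 0; 1 0 0 0 0 0 0")

```text
clock: 7.4
eef_pos: [608.0, -109.1, 60.0]
tcp_rot: [3.14, -0.005, 0.669]
contact_force: [0.2, 0.6, -4.7]
opening: 0.156
```

```bash
python3 -c "
from h import *
to([607,-110,60],0.657)"
```

```text
7.4 [ 608.  -109.1   60. ] [ 3.14  -0.005  0.669] shift [-0.035  0.001 -0.001] turn [ 0.08 -0.28  0.7 ] F [ 0.2  0.6 -4.7] op 0.156
```

Call:
move_arm(series="0 0 0 0 0 0 0; 0 0 0 0 0 0 0; 0 0 0 0 0 0 0; 0 0 0 -0.5 0 0 0; 0 0 0 -0.9 0 0 0; 0 0 0 -0.9 0 0 0; 0 0 0 -0.9 0 0 0; 0 0 0 0 0 0 0; 0 0.15 -0.95 0 0 0 0; 0 0.15 -0.95 0 0 0 0; 0 0.15 -0.95 0 0 0 0; 0 0.15 -0.95 0 0 0 0; 0 0.15 -0.95 0 0 0 0; 0 0.15 -0.95 0 0 0 0; 0 0 0 0 0 0 0")

```text
clock: 9.28
eef_pos: [491.6, 96.3, 199.9]
tcp_rot: [3.134, -0.01, 0.665]
contact_force: [0.0, 0.5, 0.8]
opening: 0.501
```

```bash
python3 -c "
from h import *
to([522,-99,180],1.44)
a=vision.grab_frame('top')[:,:,::-1]; b=vision.grab_frame('scene')[:,:,::-1]
cv2.imwrite('pics/t2f.png',a);cv2.imwrite('pics/s2f.png',b)
A=cv2.resize(a[65:195,300:420],(480,520),interpolation=cv2.INTER_CUBIC)
B=cv2.resize(b[240:370,165:245],(320,520),interpolation=cv2.INTER_CUBIC)
cv2.imwrite('pics/c4.png',np.hstack([A,B]))"
```

```text
9.275 [491.6  96.3 199.9] [ 3.134 -0.01   0.665] shift [-2.42   4.308  0.508] turn [  0.64  -0.36 -44.42] F [0.  0.5 0.8] op 0.501
```

View pics/c4.png

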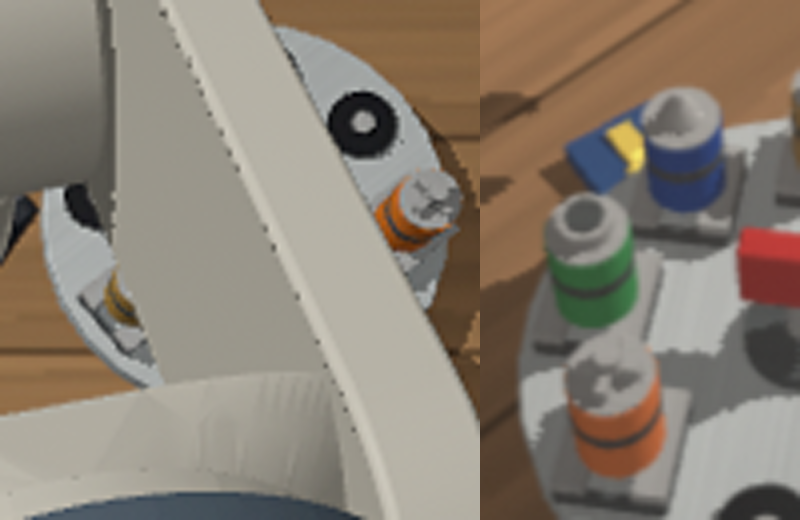

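```bash
python3 -c "
from h import *
print(unproj('scene',215.75,263.2,102),unproj('scene',214.75,262.9,102))
for a in (2.95,3.01,3.025,3.07): print(a,proj('scene',[606.5+85*np.cos(a),-110+85*np.sin(a),102]),606.5+85*np.cos(a),-110+85*np.sin(a))
for k in (1,2): 
  a=3.02+k*np.pi/4;print(proj('scene',[606.5+85*np.cos(a),-110+85*np.sin(a),100]))
"
```

```text
[523.46363966 -97.56331535 102.        ] [521.80053386 -98.34739327 102.        ]
2.95 [217.32840394 261.85774062] 523.0553127451315 -93.8140749743127
3.01 [214.68377047 263.20562533] 522.2348952143498 -98.84687866723434
3.025 [214.03468607 263.56201289] 522.0770843144614 -100.11206254305489
3.07 [212.11840168 264.67712321] 521.7177410654034 -103.91982155302829
[190.31221705 292.09718304]
[196.08046805 328.30785673]
```

Call:
move_arm(series="-0.3 0 0 0 0.6 -0.4 -8.8; -0.3 0 0 0 0 0 -8.8; -0.3 0 0 0 0 0 -8.8; -0.3 0 0 0 0 0 -8.8; -0.3 0 0 0 0 0 -8.8; -0.3 0 0 0 0 0 0")

```text
clock: 10.12
eef_pos: [496.6, 88.9, 200.3]
tcp_rot: [3.139, -0.001, 1.448]
contact_force: [-0.4, 0.2, 0.2]
opening: 0.655
```

```bash
python3 -c "
from h import *
to([522.5,-98.5,140],1.44)"
```

```text
10.125 [496.6  88.9 200.3] [ 3.139e+00 -1.000e-03  1.448e+00] shift [-4.571  1.215  1.503] turn [ 0.12 -0.08  0.45] F [-0.4  0.2  0.2] op 0.655
```

Call:
move_arm(series="-0.3 -0.7 0.19 0 0 0 0; -0.3 -0.7 0.19 0 0 0 0; -0.3 -0.7 0.19 0 0 0 0; -0.3 -0.7 0.19 0 0 0 0; -0.3 -0.7 0.19 0 0 0 0; -0.3 -0.7 0.19 0 0 0 0; -0.3 -0.37 0.09 0.5 0 0 0; -0.3 0 0 0.5 0 0 0; -0.3 0 0 0 0 0 0")

```text
clock: 11.25
eef_pos: [523.7, -111.6, 159.8]
tcp_rot: [3.137, -0.0, 1.405]
contact_force: [-0.5, 0.0, -0.5]
opening: 0.648
```

```bash
python3 -c "
from h import *
to([522.5,-98.5,120],1.44)"
```

```text
11.25 [ 523.7 -111.6  159.8] [ 3.137 -0.     1.405] shift [ 0.318 -0.089  0.995] turn [ 0.27 -0.01 -2.02] F [-0.5  0.  -0.5] op 0.648
```

Call:
move_arm(series="-0.3 0.318 -0.09 0.2 0.2 0 -2; -0.3 0 0 0.5 0 0 0; -0.3 0 0 0 0 0 0")

```text
clock: 11.62
eef_pos: [523.2, -96.9, 132.5]
tcp_rot: [3.139, -0.0, 1.44]
contact_force: [-0.3, -0.5, 0.8]
opening: 0.649
```

```bash
python3 -c "
from h import *
to([522.5,-98.5,56],1.44)"
```

```text
11.625 [523.2 -96.9 132.5] [ 3.139 -0.     1.44 ] shift [-0.042 -0.017  1.913] turn [ 0.17 -0.02  0.01] F [-0.3 -0.5  0.8] op 0.649
```

Call:
move_arm(series="-0.3 -0.03 0 0.4 0 0 0; -0.3 0 0 0.5 0 0 0; -0.3 0 0 0.5 0 0 0; -0.3 0 0 0.5 0 0 0; -0.3 0 0 0 0 0 0")

```text
clock: 12.25
eef_pos: [524.9, -97.2, 55.0]
tcp_rot: [3.135, -0.0, 1.442]
contact_force: [0.1, 1.5, 0.8]
opening: 0.649
```

```bash
python3 -c "
from h import *
to([522.5,-98.5,56],1.44)
b=vision.grab_frame('scene')[:,:,::-1]
cv2.imwrite('pics/s3.png',cv2.resize(b[220:370,160:290],None,fx=4,fy=4,interpolation=cv2.INTER_CUBIC))"
```

```text
12.25 [524.9 -97.2  55. ] [ 3.135 -0.     1.442] shift [-0.041 -0.056 -0.025] turn [ 0.38 -0.01  0.11] F [0.1 1.5 0.8] op 0.649
```

View pics/s3.png

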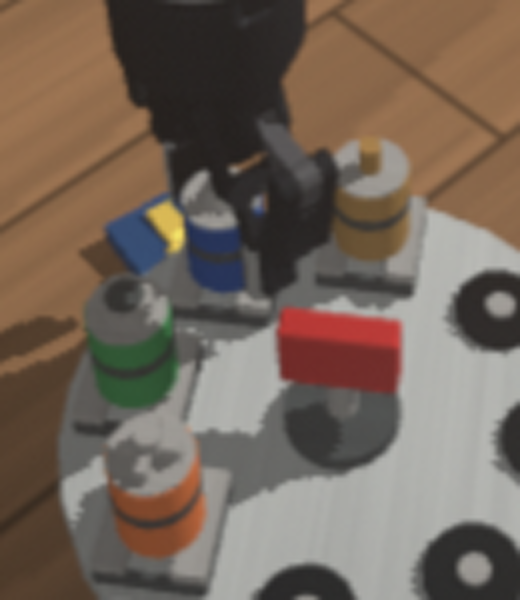

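Call:
move_arm(series="1 -0.03 0 0 0 0 0; 1 0 0 0 0 0 0; 1 0 0 0 0 0 0; 1 0 0 0 0 0 0; 1 0 0 0 0 0 0; 1 0 0 0 0 0 0", grip_force=60)

```text
clock: 13.05
eef_pos: [525.9, -98.4, 57.7]
tcp_rot: [3.132, -0.0, 1.442]
contact_force: [0.2, -0.5, -2.3]
opening: 0.379
```

```bash
python3 -c "
from h import *
to([522.5,-98.5,56],1.44); print(r.sense()['wrist_torque'])"
```

```text
13.05 [525.9 -98.4  57.7] [ 3.132 -0.     1.442] shift [-0.012 -0.084  0.042] turn [ 0.56 -0.02  0.09] F [ 0.2 -0.5 -2.3] op 0.379
[0.08050794 0.1067807  0.00997772]
```

Call:
move_arm(series="1 0 0 0 0 0 -6; 1 0 0 0 0 0 -6; 1 0 0 0 0 0 -6; 1 0 0 0 0 0 -6; 1 0 0 0 0 0 -6; 1 0 0 0 0 0 0")

```text
clock: 13.8
eef_pos: [527.0, -99.5, 58.0]
tcp_rot: [3.132, 0.007, 1.981]
contact_force: [-1.2, 0.5, -1.4]
opening: 0.382
```

```bash
python3 -c "
from h import *
to([525.9,-98.4,57.7],1.44+np.pi/2); print(r.sense()['wrist_torque'])"
```

```text
13.8 [527.  -99.5  58. ] [3.132 0.007 1.981] shift [ 0.036 -0.014  0.007] turn [  0.3    0.65 -58.98] F [-1.2  0.5 -1.4] op 0.382
[0.05393774 0.15104197 0.05462427]
```

Call:
move_arm(series="1 0.03 -0.014 0 0.3 0.6 -6; 1 0 0 0 0 0 -6; 1 0 0 0 0 0 -6; 1 0 0 0 0 0 -6; 1 0 0 0 0 0 -6; 1 0 0 0 0 0 -6; 1 0 0 0 0 0 -6; 1 0 0 0 0 0 -6; 1 0 0 0 0 0 -6; 1 0 0 0 0 0 -5; 1 0 0 0 0 0 0; 1 0 0 0 0 0 0")

```text
clock: 15.3
eef_pos: [524.7, -98.6, 57.5]
tcp_rot: [3.137, -0.001, 3.01]
contact_force: [-1.5, 0.1, -2.1]
opening: 0.384
```

```bash
python3 -c "
from h import *
to([525.9,-98.4,57.7],1.44+np.pi/2); print(r.sense()['wrist_torque'])
b=vision.grab_frame('scene')[:,:,::-1]
cv2.imwrite('pics/s4.png',cv2.resize(b[220:370,160:290],None,fx=4,fy=4,interpolation=cv2.INTER_CUBIC))"
```

```text
15.3 [524.7 -98.6  57.5] [ 3.137e+00 -1.000e-03  3.010e+00] shift [-0.029  0.009 -0.005] turn [ 0.27 -0.08 -0.03] F [-1.5  0.1 -2.1] op 0.384
[ 0.05013525  0.13217885 -0.02919145]
```

View pics/s4.png

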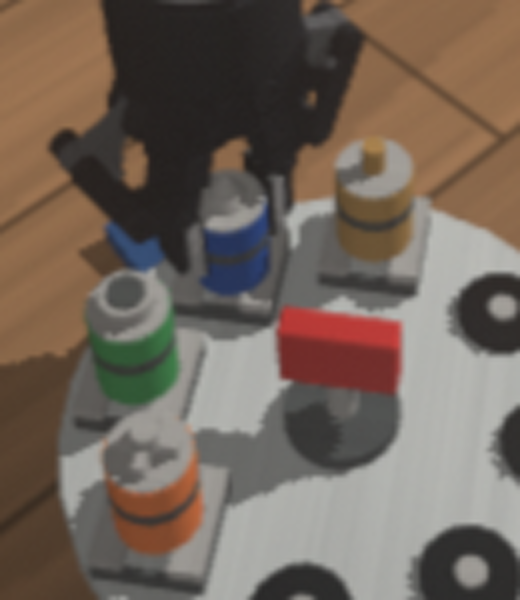

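Call:
move_arm(series="1 0 0 -0.1 0 0 0; 1 0 0 -0.15 0 0 0; 1 0 0 0 0 0 0")

```text
clock: 15.72
eef_pos: [525.6, -98.9, 68.6]
tcp_rot: [3.137, 0.0, 3.008]
contact_force: [-0.2, 0.3, -1.3]
opening: 0.38
```

Call:
move_arm(series="1 0 0 -0.3 0 0 0; 1 0 0 -0.4 0 0 0; 1 0 0 -0.4 0 0 0; 1 0 0 -0.4 0 0 0; 1 0 0 -0.4 0 0 0; 1 0 0 0 0 0 0")

```text
clock: 16.48
eef_pos: [526.5, -99.4, 151.8]
tcp_rot: [3.137, 0.004, 3.008]
contact_force: [0.2, -0.1, -1.6]
opening: 0.383
```

```bash
python3 -c "
from h import *
to([459,332.5,200],3.0); print(r.sense()['wrist_torque'])
b=vision.grab_frame('scene')[:,:,::-1]
cv2.imwrite('pics/s5.png',cv2.resize(b[180:330,160:290],None,fx=4,fy=4,interpolation=cv2.INTER_CUBIC))"
```

```text
16.475 [526.5 -99.4 151.8] [3.137 0.004 3.008] shift [ 3.108 10.482 -1.172] turn [0.25 0.21 0.45] F [ 0.2 -0.1 -1.6] op 0.383
[-0.02929523 -0.03612487 -0.00377019]
```

View pics/s5.png

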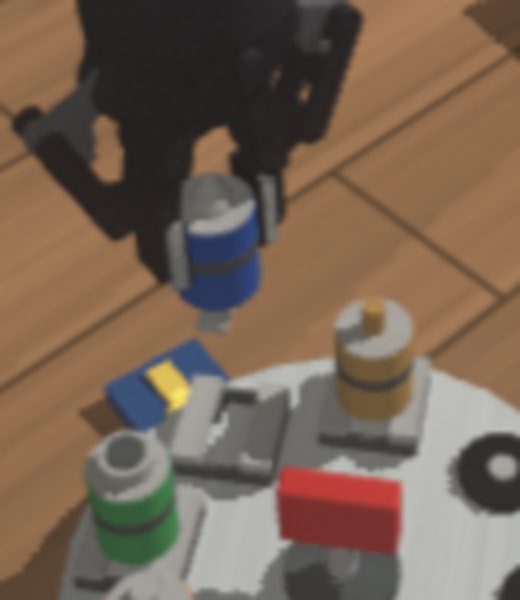

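Call:
move_arm(series="1 0.1 0.35 0 0 0 0; 1 0.22 0.72 0 0 0 0; 1 0.22 0.72 0 0 0 0; 1 0.22 0.72 0 0 0 0; 1 0.22 0.72 0 0 0 0; 1 0.22 0.72 0 0 0 0; 1 0.22 0.72 0 0 0 0; 1 0.22 0.72 0 0 0 0; 1 0.22 0.72 0 0 0 0; 1 0.22 0.72 0 0 0 0; 1 0.22 0.72 0 0 0 0; 1 0.22 0.72 0 0 0 0; 1 0.22 0.72 0 0 0 0; 1 0.22 0.72 0 0 0 0; 1 0.1 0.4 0 0 0 0; 1 0 0 0 0 0 0")

```text
clock: 18.52
eef_pos: [441.3, 338.7, 140.9]
tcp_rot: [-3.139, -0.019, 3.009]
contact_force: [0.0, 0.3, -2.0]
opening: 0.38
```

```bash
python3 -c "
from h import *
to([459,332.5,70],3.0)"
```

```text
18.525 [441.3 338.7 140.9] [-3.139 -0.019  3.009] shift [-0.493 -0.091  1.763] turn [-0.17 -1.1   0.54] F [ 0.   0.3 -2. ] op 0.38
```

Call:
move_arm(series="1 -0.25 -0.09 0.2 -0.2 -1.1 0.5; 1 -0.25 0 0.5 0 0 0; 1 0 0 0.5 0 0 0; 1 0 0 0.5 0 0 0; 1 0 0 0 0 0 0")

```text
clock: 19.15
eef_pos: [463.0, 326.6, 66.2]
tcp_rot: [-3.139, -0.0, 2.996]
contact_force: [-0.1, -0.4, -1.9]
opening: 0.38
```

```bash
python3 -c "
from h import *
to([459,332.5,36],3.0)
b=vision.grab_frame('scene')[:,:,::-1]
cv2.imwrite('pics/s6.png',cv2.resize(b[60:230,250:420],None,fx=3.3,fy=3.3,interpolation=cv2.INTER_CUBIC))"
```

```text
19.15 [463.  326.6  66.2] [-3.139 -0.     2.996] shift [0.121 0.134 0.754] turn [-0.14 -0.   -0.23] F [-0.1 -0.4 -1.9] op 0.38
```

View pics/s6.png

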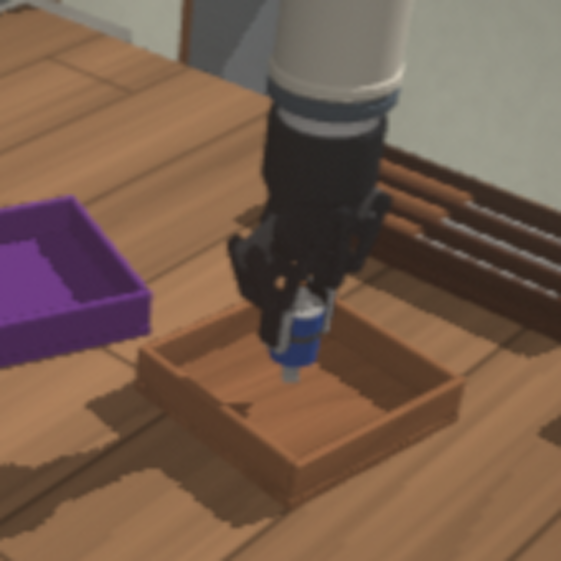

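Call:
move_arm(series="1 0.12 0.13 0.25 0 0 0; 1 0 0 0.25 0 0 0; 1 0 0 0.1 0 0 0; 1 0 0 0.04 0 0 0; 1 0 0 0 0 0 0")

```text
clock: 19.82
eef_pos: [460.5, 333.5, 40.9]
tcp_rot: [3.141, 0.003, 2.996]
contact_force: [0.1, -1.1, -1.8]
opening: 0.377
```

Call:
move_arm(series="1 0 0 0.06 0 0 0; 1 0 0 0.05 0 0 0; 1 0 0 0 0 0 0")

```text
clock: 20.2
eef_pos: [460.9, 333.7, 36.8]
tcp_rot: [3.141, 0.004, 2.996]
contact_force: [0.3, -0.4, -1.1]
opening: 0.383
```

Call:
move_arm(series="1 0 0 0.04 0 0 0; 1 0 0 0.02 0 0 0; 1 0 0 0 0 0 0")

```text
clock: 20.58
eef_pos: [461.0, 333.8, 34.4]
tcp_rot: [3.141, 0.004, 2.996]
contact_force: [0.1, -0.2, -2.2]
opening: 0.381
```

Call:
move_arm(series="1 0 0 0.03 0 0 0; 1 0 0 0.02 0 0 0; 1 0 0 0 0 0 0")

```text
clock: 20.95
eef_pos: [461.4, 333.8, 33.6]
tcp_rot: [3.14, 0.004, 2.996]
contact_force: [0.5, 0.7, -2.5]
opening: 0.382
```

Call:
move_arm(series="1 0 0 0.04 0 0 0; 1 0 0 0.03 0 0 0; 1 0 0 0 0 0 0")

```text
clock: 21.32
eef_pos: [462.0, 334.0, 33.7]
tcp_rot: [3.14, 0.005, 2.996]
contact_force: [-0.1, 0.5, -2.1]
opening: 0.378
```

Call:
move_arm(series="1 0 0 0.08 0 0 0; 1 0 0 0 0 0 0")

```text
clock: 21.58
eef_pos: [463.1, 334.4, 33.9]
tcp_rot: [3.139, 0.007, 2.996]
contact_force: [0.4, 0.3, -1.7]
opening: 0.379
```

```bash
python3 -c "
from h import *
to([459,332.5,36],3.0)
b=vision.grab_frame('scene')[:,:,::-1]
cv2.imwrite('pics/s7.png',cv2.resize(b[120:220,280:400],None,fx=6,fy=6,interpolation=cv2.INTER_CUBIC))"
```

```text
21.575 [463.1 334.4  33.9] [3.139 0.007 2.996] shift [ 0.094 -0.06  -0.054] turn [ 0.16  0.4  -0.23] F [ 0.4  0.3 -1.7] op 0.379
```

View pics/s7.png

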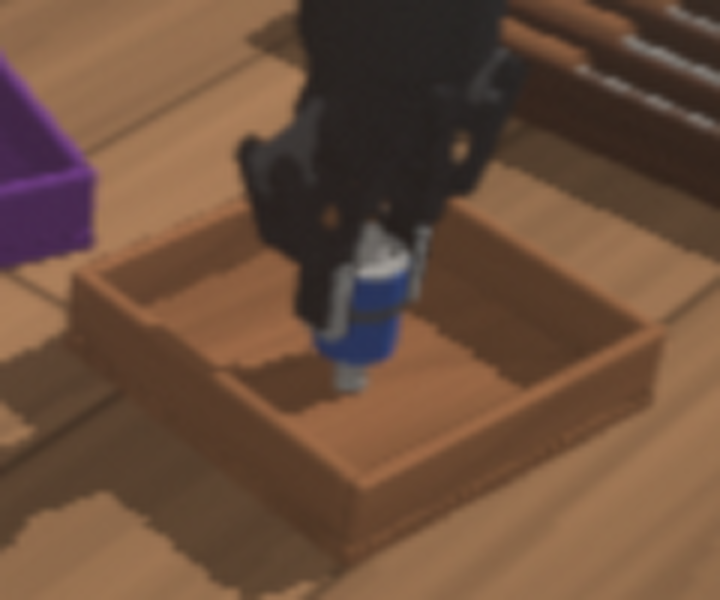

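```bash
python3 -c "
from h import *
print(unproj('scene',338.3,184.7,8)); 
for z in (8,12,18): print(z,proj('scene',[462,334,z]))
print(r.sense()['joint_efforts'],r.sense()['qpos'],r.sense()['wrist_torque'])"
```

```text
[473.29192433 321.74230244   8.        ]
8 [337.63366902 180.50823343]
12 [337.83184477 179.22444181]
18 [338.13099453 177.28653593]
[ 2.90377851e-02 -6.13999128e+01 -2.26530039e+01  1.66011811e-03
  1.22784558e-01 -5.93158256e-05] [ 0.62442413  0.52583431  1.89145353 -0.00431043  0.71710316 -0.79765305] [ 0.04190191  0.07260025 -0.03203298]
```

Call:
move_arm(series="0.2 0 0 0 0 0 0; 0.15 0 0 0 0 0 0; 0.1 0 0 0 0 0 0; 0 0 0 0 0 0 0; -0.2 0 0 0 0 0 0; -0.4 0 0 0 0 0 0; -0.4 0 0 0 0 0 0; -0.4 0 0 0 0 0 0")

```text
clock: 22.62
eef_pos: [463.1, 334.4, 32.5]
tcp_rot: [3.139, 0.007, 2.996]
contact_force: [-0.5, 0.5, 0.0]
opening: 0.703
```

```bash
python3 -c "
from h import *
to([459,332.5,36],3.0)
b=vision.grab_frame('scene')[:,:,::-1]
cv2.imwrite('pics/s8.png',cv2.resize(b[120:220,280:400],None,fx=6,fy=6,interpolation=cv2.INTER_CUBIC))"
```

```text
22.625 [463.1 334.4  32.5] [3.139 0.007 2.996] shift [ 0.093 -0.061 -0.089] turn [ 0.14  0.38 -0.22] F [-0.5  0.5  0. ] op 0.703
```

```bash
cat >> h.py <<'E'
def blob(n,x0=280,x1=400,y0=110,y1=220):
    a=vision.grab_frame(n) if isinstance(n,str) else n
    h=cv2.cvtColor(a,cv2.COLOR_RGB2HSV); m=cv2.inRange(h,(105,100,60),(125,255,255)); k=np.zeros_like(m); k[y0:y1,x0:x1]=m[y0:y1,x0:x1]
    _,_,st,c=cv2.connectedComponentsWithStats(k); i=1+np.argmax(st[1:,4]); ys,xs=np.nonzero(k)
    print('blob',st[i],c[i].round(2),'PCA',np.cov(xs,ys).round(1).tolist())
E
python3 -c "
from h import *
for f in ('s7','s8'):
    a=cv2.imread('pics/%s.png'%f)[:,:,::-1].copy(); blob(a,0,a.shape[1],0,a.shape[0])
blob('scene')
"
```

```text
blob [ 322  319   72   44 1862] [363.25 342.55] PCA [[322.4, -256.6], [-256.6, 658.7]]
blob [ 322  319   73   45 2374] [358.02 341.22] PCA [[392.0, -99.5], [-99.5, 626.3]]
blob [334 173  12   8  69] [339.36 176.43] PCA [[10.9, -3.1], [-3.1, 17.6]]
```

Call:
move_arm(series="-0.4 0 0 -0.15 0 0 0; -0.4 0 0 -0.3 0 0 0; -0.4 0 0 -0.5 0 0 0; -0.4 0 0 -0.8 0 0 0; -0.4 0 0 -0.8 0 0 0; -0.4 0 0 -0.8 0 0 0; -0.4 0 0 -0.8 0 0 0; -0.4 0 0 0 0 0 0; -0.4 0 0 0 0 0 0")

```text
clock: 23.85
eef_pos: [461.8, 334.1, 209.8]
tcp_rot: [3.136, 0.009, 2.996]
contact_force: [-0.6, 0.4, -0.7]
opening: 0.701
```

```bash
python3 -c "
from h import *
to([459,332.5,36],3.0)
blob('scene'); blob('scene')
for z in (27,45,63): print(proj('scene',[463,334,z]))
"
```

```text
23.85 [461.8 334.1 209.8] [3.136 0.009 2.996] shift [ 0.105 -0.073  4.343] turn [ 0.3   0.54 -0.22] F [-0.6  0.4 -0.7] op 0.701
blob [333 173  13   8  70] [339.06 176.29] PCA [[11.7, -1.3], [-1.3, 16.5]]
blob [333 173  13   8  69] [338.97 176.29] PCA [[11.6, -1.2], [-1.2, 17.0]]
[338.91622303 174.52838779]
[339.8424524  168.55530552]
[340.79047327 162.4416939 ]
```

```bash
python3 -c "
from h import *
print(r.sign_off())"
```

```text
the job is handed in; nothing more can be done
None
```

I handed the job in at about 24 s on the clock. The simulator reports no verdict.

- **Turning:** I gripped the red bar and turned the turret about 23.5° anticlockwise. The scene camera then put the blue holder at about (523, −98) mm, against a pointer place of about (522, −99) mm.
- **Unscrewing:** I unscrewed the holder 90° and drew it straight up. The picture after the lift shows it in the grip, clear of its socket.
- **Setting down:** I lowered it into the middle of the wooden tray until the arm stopped descending, then opened the gripper slowly.
- **Last checks:** After I raised the gripper to 210 mm, the blue patch sat in the same place in two consecutive frames. It was also where a holder at about (463, 334) mm should appear, and the tray's centre is about (459, 332) mm. The force on the tool read about zero.

**Doubts:**
- The force reading never clearly showed the holder touching the tray floor. I judged contact from the arm no longer descending and from the pixel position of the holder's lower end.
- The final picture could not be viewed because the 12-picture limit was reached, so the last check rests on colour-blob numbers only.

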